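# Feel for a crossed thread in an alternator's adjusting arm

### The arm

A 6-joint arm with a two-finger parallel gripper is mounted at the origin on the work surface. World frame = base frame: x ahead of the robot, y to its left, z up, the work surface at z = 0. Lengths are in m, angles in rad, forces in N, time in s.
With the tool pointing down it reaches from about 0.35 to 0.725 m from the base axis. Payload 6 kg.
Tool frame: the origin (TCP) lies midway between the tips of the shut fingers; the grasp point (between the pads) lies tcp_to_grasp behind it (tcp_to_grasp is the distance from the TCP to the grasp point, in m); z points along the fingers, y is the line along which they close (so a half turn about z gives the same grasp; the last joint's range is limited). The gripper opens to 85 mm and grips with 20 to 120 N. Pads are 22 mm wide; open, the fingers measure 114 mm over their backs; the gripper's body (76 mm by 85 mm) begins 54 mm behind the grasp point. The pads swing forward as they close: fully open they stand 13 mm farther back than shut.
Start: joints at [-0.847, 0.04, 0.085, 0, -1.615, -0.334], TCP at [0.228, -0.555, 0.231] pointing down, gripper open.
Joint ranges: [-2.56, 2.56], [-1.29, 2.01], [-1.08, 1.49], [-3.29, 1.98], [-2.81, -0.18], [-2.99, 2.99]. Speed limits (rad/s): [2.57, 2.57, 3.01, 3.14, 3.14, 3.14].

### API

Orientations are given as a unit quaternion [x, y, z, w].
In Python, from rig import state, snapshot, camera_model, job_done, tcp_to_grasp gives the robot as it stands.
- The arm moves only by the shell command python3 -m handwheel 'ROWS' [FORCE]. ROWS is JSON, a list of rows, each a list of 5 numbers: the shift along the tool's x, y, z in m, then the turn about the tool's z in degrees, then the gripper's target within -1 to 1 (fully open at 1, half-way at 0, shut at -1). In form: [[tx, ty, tz, yaw, fingers], ...]. A call has exactly 10 rows; each row shifts and turns the commanded pose from where the row before left it, along the tool's axes as they then stand; what a row does not reach is not made up. A row lasts 1/12 s, in which the tool goes at most 41.7 mm and 7.16 degrees, less where a joint would pass 70% of its speed; a pose out of reach is approached as far as the arm can. A call with a gripper value outside its range is refused whole. The fingers move at their own pace and stop on an object; FORCE is the grip in N (left out, the last holds). Time passes only in rows, so rows that do not move let the fingers close, or fill a call up. It gives the time, the measured TCP pose, the force, the opening and the grip force at its end, in the units of the state.
- state(): the state, without advancing time (a new reading comes with each control period).
- snapshot(name): name is "scene" or "side" or "wrist"; returns (picture, depth): 400x640x3 uint8, blue, green, red; 400x640 float32, m along the optical axis (not along the pixel's ray), 0 where there is no reading.
- camera_model(name): a dict with "intrinsics" (3x3 intrinsics, pixels), "k1" (the pictures are not rectified: a ray, as slopes to the right and down, at radius r is drawn at 1 + k1 r^2 times it, then the intrinsics apply), "pose" (4x4, takes a point from camera to world coordinates); the wrist camera has in their place "T_tool_cam" (4x4, takes a point from camera to tool coordinates, whose origin is the TCP and whose axes are the flange's). Camera axes: x right, y down, z forward; pixel columns grow to the right and rows downward; lengths in m; the calibration is good to about 2 mm. A picture is of the moment at which its call begins: read the wrist's pose just before it. camera_model takes no time and is no camera call.
- job_done(): hands the job in; it is judged then, once.
The state is a dict: "t": time; "qpos": joint angles; "joint_velocities": joint speeds; "effort": joint torques, N m; "ee_pos": TCP position; "orientation": TCP orientation; "wrist_force": force on the tool from outside, world axes, zero at the start; "wrist_torque": the same for the moment, N m; "finger_gap": finger opening in m; "grasp_force": force on a finger pad.
Only numpy, scipy, OpenCV 4.12 (cv2) and the standard library are available. Lean on these libraries where they do the work, as an engineer would, in place of code of your own. Each camera call takes 0.05 s, during which the arm holds its last target. There are 200 camera calls.

### The job

On the alternator in the middle of the bench, the wing screw in the long slotted adjusting arm may have been started crossed: hold it by its wing and turn it gently clockwise (seen from above) until you first feel it resist, and stop there without forcing it. Then turn it back anticlockwise by about an eighth of a turn (45 degrees) so that the thread is free again, and let go. Leave the other wing screw, on the stubby pivot lug across the alternator, as it is.

Things in the scene. Friction and masses are not known exactly. Their poses are not given: they have to be found in the camera images.
- wing (a point): Centre of the dark steel wing screw's wing, on its fixed vertical axis, 138 mm above the bench. Wing: upright plate 52 mm long (x), 10 thick (y), 22 high (z), on a 10 mm stem. It stands on the alternator's long slotted arm (32 mm wide), 100 mm from the alternator's axis. Arm and round body (130 mm across) are fixed, tops 104 mm above the bench; shaft stub (17 mm across) to 132 mm
- wing_screw (a joint): Angle (rad) of that screw in its brass insert, growing clockwise seen from above, from an arbitrary mark. Found almost free (0.02 N m), it binds 20 to 55 degrees clockwise of where it is found, at an angle that must be felt. It neither rises nor sinks, and stays where it is left
- insert (a joint): Twist (rad, clockwise from above) of the brass insert, 19 mm across, under the wing screw: about 0 while the screw runs free. Once the crossed thread binds, the screw drags the insert round against a spring of 1.5 N m per rad (0.1 rad is 0.15 N m); beyond 0.4 rad (0.6 N m) the thread is ruined. It springs back to 0 when the screw is turned back or let go
- pivot_wing_end (a point): The other, identical wing screw, to be left alone: on the stubby round pivot lug (38 mm across) on the opposite side of the same alternator, 78 mm from its axis. The point lies near one end of its wing, 24 mm from that screw's axis along its x, at half the wing's height
Not all that is in view belongs to the job. Leave any pink or purple look-alike of the part that bears wing alone.

How it is judged:
On the way:
1. the wing screw is turned clockwise until the crossed thread resists (insert twisted more than 0.04 rad, 0.06 N m) (value of joint insert above 0.04 rad), for 0.05 s.
At the end, for the whole second after the job is handed in: the wing screw is at rest, let go, turned back 20 to 74 degrees anticlockwise from where it binds, its insert sprung back to within 0.04 rad of 0; the end of the other wing screw's wing is within 6 mm of where it was found (value of joint wing_screw between -0.3 and 0.65 rad and value of joint insert between -0.04 and 0.04 rad and velocity of joint wing_screw between -0.1 and 0.1 rad/s and distance of pivot_wing_end from where it was at the start of the episode below 0.006 m); the robot touches nothing.
It fails at once if the crossed thread is forced: the insert is twisted by more than 0.4 rad (0.6 N m) (value of joint insert above 0.4 rad).
It fails at once if the other wing screw is turned (its wing's end moves more than 6 mm) (distance of pivot_wing_end from where it was at the start of the episode above 0.006 m).
It also fails if it takes over 45 s, if anything falls off the work surface, if the arm or the gripper's body presses on something with over 40 N, if the wrist force passes 120 N, or if a joint passes its speed limit or range.

## Working session

There is one attempt and no reset: what is moved stays moved. The work goes in short steps, Python scripts to look and compute and a shell command to move; the robot and the scene stay as the last step left them, time stands still between calls to the robot, and variables do not carry over. Pictures are saved under pics/ and viewed, at most 10 in all, crops included, and the job is handed in when it is done.

```bash
mkdir -p pics; ls; cat > h.py <<'E'
import numpy as np, cv2
from rig import *
def save(n,f):
    s=state(); p,d=snapshot(n); cv2.imwrite('pics/'+f+'.png',p); np.savez('pics/'+f+'.npz',p=p,d=d,ee=s['ee_pos'],q=s['orientation']); return p,d,s
def pose(n,ee=None,q=None):
    c=camera_model(n)
    if n!='wrist': return np.array(c['pose'])
    from scipy.spatial.transform import Rotation as R
    T=np.eye(4);T[:3,:3]=R.from_quat(q).as_matrix();T[:3,3]=ee
    return T@np.array(c['T_tool_cam'])
def rays(n,uv):
    c=camera_model(n);K=np.array(c['intrinsics'],float)
    return cv2.undistortPoints(np.array(uv,float).reshape(-1,1,2),K,np.array([c['k1'],0,0,0.])).reshape(-1,2)
def world(n,uv,d,ee=None,q=None):
    P=pose(n,ee,q);r=rays(n,uv);out=[]
    for (a,b),(u,v) in zip(r,uv):
        z=d[int(v),int(u)];out.append((P@[a*z,b*z,z,1])[:3])
    return np.array(out)
def atz(n,uv,z,ee=None,q=None):
    P=pose(n,ee,q);r=rays(n,uv)
    D=np.c_[r,np.ones(len(r))]@P[:3,:3].T
    return P[:3,3]+D*((z-P[2,3])/D[:,2])[:,None]
E
python3 -c "
from h import *
for n in ['scene','side']:save(n,n+'0')
print(state(),tcp_to_grasp)"
```

```text
pics
{'t': 0.1, 'qpos': array([-8.47335014e-01,  4.07468568e-02,  8.39537993e-02, -4.05334420e-04,
       -1.61550233e+00, -3.33703247e-01]), 'joint_velocities': array([-0.00073038,  0.00012642,  0.00318594,  0.00206303,  0.00089569,
        0.0006787 ]), 'effort': array([-4.39438954e-03, -3.69346154e+01,  3.48281980e+01,  6.95178330e+00,
       -4.56675203e-03,  1.84103391e-05]), 'ee_pos': array([ 0.22794348, -0.55470839,  0.23040581]), 'orientation': array([-1.93656538e-01,  9.81069081e-01,  7.49343499e-04, -2.03155797e-04]), 'wrist_force': array([ 0.85030937, -0.09035371, -0.82026427]), 'wrist_torque': array([ 0.00365971, -0.06018734, -0.02222601]), 'grasp_force': 0.0, 'finger_gap': 0.08528448717769249} 0.0187
```

View pics/scene0.png

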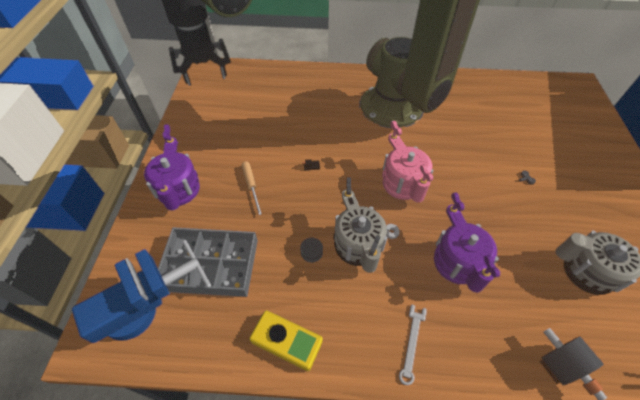

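View pics/side0.png

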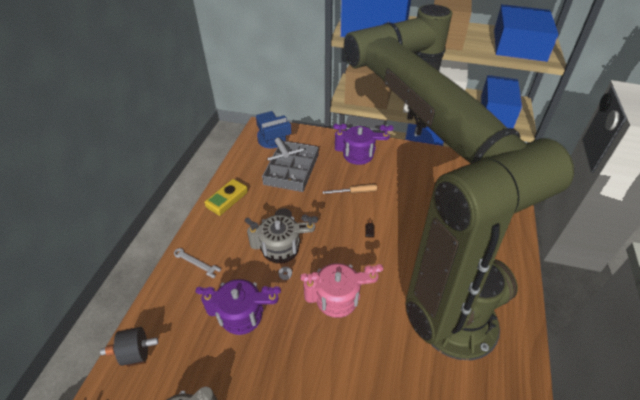

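Candidates in the scene view: the grey alternator at (360,235), with a wing at (348,188) and another feature at (372,262). The look-alikes are purple at (172,180) and (467,250), pink at (408,172), and a grey one without a wing at (600,262). I choose the grey one in the middle and check it in a crop.

```bash
python3 -c "
from h import *
f=np.load('pics/scene0.npz');p,d=f['p'],f['d']
a=cv2.resize(p[160:285,300:425],None,fx=4,fy=4,interpolation=2)
g=np.load('pics/side0.npz');b=cv2.resize(g['p'][195:280,235:325],None,fx=3,fy=3,interpolation=2)
c=np.zeros((500,780,3),np.uint8);c[:,:500]=a;c[:255,505:775]=b;cv2.imwrite('pics/c1.png',c)
print(world('scene',[(348,183),(348,200),(372,262),(393,232),(360,235),(360,214)],d))
print(atz('scene',[(348,184)],.138),atz('scene',[(360,235)],.11))
"
```

```text
[[ 0.48096548 -0.15523367  0.14434627]
 [ 0.50612694 -0.15209413  0.10569765]
 [ 0.66862709 -0.09092552  0.08545635]
 [ 0.53104987 -0.02010271  0.00144867]
 [ 0.60893846 -0.12121517  0.10615967]
 [ 0.54582879 -0.12089702  0.1031406 ]]
[[ 0.47915068 -0.15482905  0.138     ]] [[ 0.61121891 -0.12158266  0.11      ]]
```

View pics/c1.png

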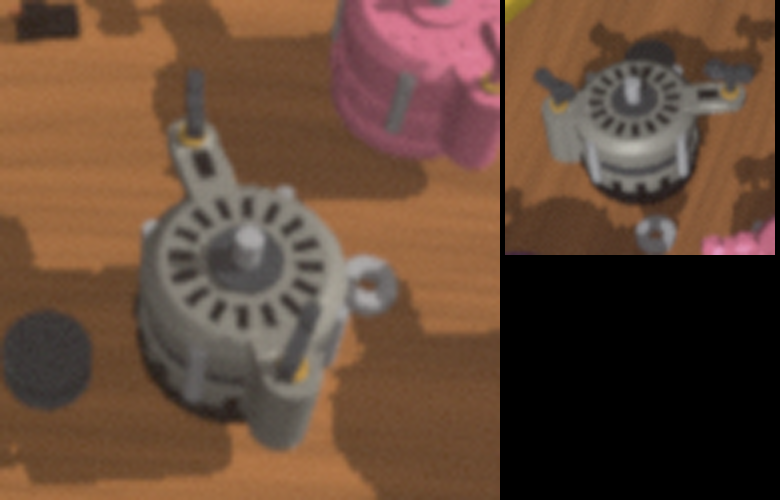

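The crop shows the dark wing on the long slotted arm with its brass insert, centred about (348.5,186), with its length roughly along world x. The pivot lug's wing is at about (375,245). I move above the first one, aiming for (0.485,-0.154).

```bash
python3 -m handwheel '[[0,0,-0.03,0,1],[0,0,-0.03,0,1],[-0.0279,0.0195,0,0,1],[-0.0279,0.0195,0,0,1],[-0.0279,0.0195,0,0,1],[-0.0279,0.0195,0,0,1],[-0.0279,0.0195,0,0,1],[-0.0279,0.0195,0,0,1],[-0.0279,0.0195,0,0,1],[-0.0279,0.0195,0,0,1]]' && python3 -m handwheel '[[-0.0279,0.0195,0,0,1],[-0.0279,0.0195,0,0,1],[-0.0279,0.0195,0,0,1],[-0.0279,0.0195,0,0,1],[-0.0279,0.0195,0,0,1],[-0.0279,0.0195,0,0,1],[0,0,0,5.6,1],[0,0,0,5.6,1],[0,0,0,5.6,1],[0,0,0,5.6,1]]'
python3 -c "
from h import *
save('wrist','w1');s=state();print(s['qpos'],s['ee_pos'],s['orientation']);print(camera_model('wrist')['T_tool_cam'])"
```

```text
t: 0.93
ee_pos: [0.3757, -0.3242, 0.291]
orientation: [-0.194, 0.981, 0.0, -0.0]
wrist_force: [1.1, 0.1, -0.6]
finger_gap: 0.0856
grasp_force: 0.0
t: 1.77
ee_pos: [0.4856, -0.1536, 0.2908]
orientation: [0.003, 1.0, 0.0, -0.001]
wrist_force: [-0.6, 0.4, -0.2]
finger_gap: 0.0854
grasp_force: 0.0
[ 8.92524470e-02 -1.85305959e-01 -2.00447063e-02 -3.24089883e-04
 -1.73692989e+00 -1.67124446e+00] [ 0.4855494  -0.15372205  0.29080185] [ 5.57108391e-03  9.99984374e-01  1.17799722e-04 -4.49330810e-04]
[[-6.61696077e-04 -9.48807307e-01 -3.15854801e-01  8.08450975e-02]
 [ 9.99999719e-01 -7.38787367e-04  1.24332325e-04 -3.00241443e-04]
 [-3.51316955e-04 -3.15854630e-01  9.48807530e-01 -1.42617011e-01]
 [ 0.00000000e+00  0.00000000e+00  0.00000000e+00  1.00000000e+00]]
```

View pics/w1.png

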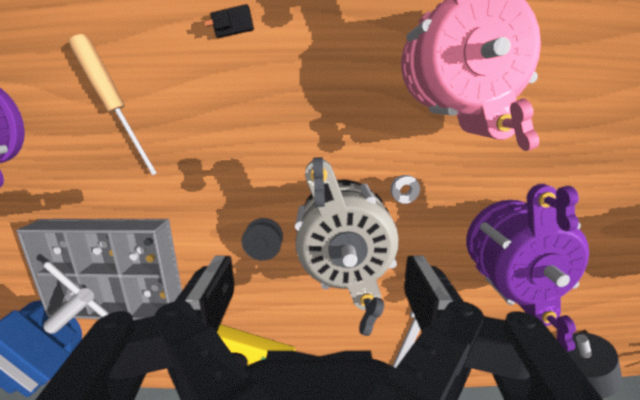

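The wrist view shows the target wing at about (319,180) on the long arm, its length nearly along the image's vertical (world x). The pivot wing is at (371,313) and the pink look-alike is at (470,50). Next I measure the top of the wing.

```bash
python3 -c "
from h import *
f=np.load('pics/w1.npz');p,d,ee,q=[f[k] for k in ('p','d','ee','q')]
uv=[(u,v) for v in range(145,225) for u in range(295,345)]
W=world('wrist',uv,d,ee,q)
m=(W[:,2]>.122)&(W[:,2]<.16);W=W[m];U=np.array(uv)[m]
print(len(W),U.min(0),U.max(0),W.min(0),W.max(0),np.median(W,0))
t=W[W[:,2]>.140];print(len(t),t.mean(0),cv2.minAreaRect((t[:,:2]*1000).astype(np.float32)))
print(cv2.minAreaRect((W[:,:2]*1000).astype(np.float32)))
a=cv2.resize(p[130:240,265:435],None,fx=4,fy=4,interpolation=2);cv2.imwrite('pics/c2.png',a)
"
```

```text
493 [313 157] [324 206] [ 0.45957263 -0.15949629  0.13773294] [ 0.50934963 -0.14856397  0.1506028 ] [ 0.48313764 -0.15445677  0.14669636]
481 [ 0.48349684 -0.15431346  0.14614577] ((484.8812255859375, -154.34945678710938), (49.34029006958008, 9.99735164642334), 2.1729142665863037)
((484.4970397949219, -154.36404418945312), (50.10922622680664, 9.99735164642334), 2.1729142665863037)
```

View pics/c2.png

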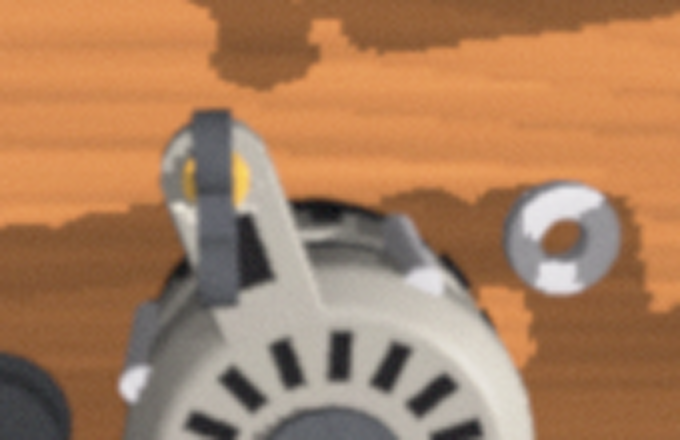

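The wing measures 50 x 10 mm at (0.4845,-0.1544), top about 149 mm, turned 2.2° anticlockwise from x. All of this agrees with the description, so I descend and grip.

```bash
python3 -m handwheel '[[0.001,-0.0007,0.019,-2.8,1],[0,0,0.019,0,1],[0,0,0.019,0,1],[0,0,0.019,0,1],[0,0,0.019,0,1],[0,0,0.019,0,1],[0,0,0.019,0,1],[0,0,0.019,0,1],[0,0,0.019,0,1],[0,0,0,0,1]]' 30
python3 -c "from rig import *;s=state();print(s['wrist_torque'],s['wrist_force'])"
python3 -m handwheel '[[0,0,0,0,-1],[0,0,0,0,-1],[0,0,0,0,-1],[0,0,0,0,-1],[0,0,0,0,-1],[0,0,0,0,-1],[0,0,0,0,-1],[0,0,0,0,-1],[0,0,0,0,-1],[0,0,0,0,-1]]' 30
python3 -c "from rig import *;s=state();print(s['wrist_torque'],s['wrist_force'],s['qpos'][5])"
```

```text
t: 2.65
ee_pos: [0.4822, -0.1542, 0.1156]
orientation: [-0.025, 1.0, 0.001, -0.004]
wrist_force: [-0.9, 0.3, -1.2]
finger_gap: 0.0853
grasp_force: 0.0
[0.09167674 0.04262429 0.01051437] [-0.90500062  0.25992941 -1.21007806]
t: 3.48
ee_pos: [0.4848, -0.1541, 0.1209]
orientation: [-0.024, 1.0, 0.0, 0.0]
wrist_force: [-2.2, 4.1, 4.7]
finger_gap: 0.0091
grasp_force: 34.3
[1.72176195 0.72922529 0.0272493 ] [-2.23721935  4.0680959   4.69330863] -1.6105373196361146
```

Gripped: gap 9 mm, 34 N. Now I turn clockwise (+yaw) in gentle steps, reading the torque after each.

```bash
cat > r.py <<'E'
from rig import *
s=state();import numpy as np;q=s['orientation'];print('Tz',round(s['wrist_torque'][2],3),'yaw',round(-2*np.degrees(np.arctan2(q[0],q[1])),2),'q6',np.degrees(s['qpos'][5]).round(2),s['wrist_force'].round(1),s['finger_gap'].round(4))
E
python3 -m handwheel '[[0,0,0,1,-1],[0,0,0,1,-1],[0,0,0,1,-1],[0,0,0,1,-1],[0,0,0,1,-1],[0,0,0,1,-1],[0,0,0,1,-1],[0,0,0,1,-1],[0,0,0,0,-1],[0,0,0,0,-1]]' >/dev/null; python3 r.py
python3 -m handwheel '[[0,0,0,1,-1],[0,0,0,1,-1],[0,0,0,1,-1],[0,0,0,1,-1],[0,0,0,1,-1],[0,0,0,1,-1],[0,0,0,1,-1],[0,0,0,1,-1],[0,0,0,0,-1],[0,0,0,0,-1]]' >/dev/null; python3 r.py
```

```text
Traceback (most recent call last):
  File "r.py", line 2, in <module>
    s=state();import numpy as np;q=s['orientation'];print('Tz',round(s['wrist_torque'][2],3),'yaw',round(-2*np.degrees(np.arctan2(q[0],q[1])),2),'q6',np.degrees(s['qpos'][5]).round(2),s['wrist_force'].round(1),s['finger_gap'].round(4))
                                                                                                                                                                                                                  ^^^^^^^^^^^^^^^^^^^^^
AttributeError: 'float' object has no attribute 'round'
Traceback (most recent call last):
  File "r.py", line 2, in <module>
    s=state();import numpy as np;q=s['orientation'];print('Tz',round(s['wrist_torque'][2],3),'yaw',round(-2*np.degrees(np.arctan2(q[0],q[1])),2),'q6',np.degrees(s['qpos'][5]).round(2),s['wrist_force'].round(1),s['finger_gap'].round(4))
                                                                                                                                                                                                                  ^^^^^^^^^^^^^^^^^^^^^
AttributeError: 'float' object has no attribute 'round'
```

```bash
sed -i "s/s\['finger_gap'\].round(4)/s['finger_gap'],s['t']/" r.py; python3 r.py
python3 -m handwheel '[[0,0,0,1,-1],[0,0,0,1,-1],[0,0,0,1,-1],[0,0,0,0,-1],[0,0,0,0,-1],[0,0,0,0,-1],[0,0,0,0,-1],[0,0,0,0,-1],[0,0,0,0,-1],[0,0,0,0,-1]]' >/dev/null; python3 r.py
```

```text
Tz -0.015 yaw -13.23 q6 -108.28 [-2.3  7.   5.6] 0.00943388857816945 5.15
Tz 0.004 yaw -16.22 q6 -111.27 [-2.4  5.8  4.4] 0.009602565007394644 5.9833
```

```bash
python3 -m handwheel '[[0,0,0,1,-1],[0,0,0,1,-1],[0,0,0,1,-1],[0,0,0,1,-1],[0,0,0,0,-1],[0,0,0,0,-1],[0,0,0,0,-1],[0,0,0,0,-1],[0,0,0,0,-1],[0,0,0,0,-1]]' >/dev/null; python3 r.py
python3 -m handwheel '[[0,0,0,1,-1],[0,0,0,1,-1],[0,0,0,1,-1],[0,0,0,1,-1],[0,0,0,0,-1],[0,0,0,0,-1],[0,0,0,0,-1],[0,0,0,0,-1],[0,0,0,0,-1],[0,0,0,0,-1]]' >/dev/null; python3 r.py
```

```text
Tz 0.017 yaw -20.23 q6 -115.28 [-2.8  5.8  4.4] 0.009231483464615296 6.8167
Tz -0.02 yaw -24.22 q6 -119.28 [-2.4  5.4  5.4] 0.009694452850494455 7.65
```

```bash
python3 -m handwheel '[[0,0,0,1,-1],[0,0,0,1,-1],[0,0,0,1,-1],[0,0,0,1,-1],[0,0,0,0,-1],[0,0,0,0,-1],[0,0,0,0,-1],[0,0,0,0,-1],[0,0,0,0,-1],[0,0,0,0,-1]]' >/dev/null; python3 r.py
python3 -m handwheel '[[0,0,0,1,-1],[0,0,0,1,-1],[0,0,0,1,-1],[0,0,0,1,-1],[0,0,0,0,-1],[0,0,0,0,-1],[0,0,0,0,-1],[0,0,0,0,-1],[0,0,0,0,-1],[0,0,0,0,-1]]' >/dev/null; python3 r.py
```

```text
Tz -0.014 yaw -28.22 q6 -123.27 [-2.7  6.7  5.2] 0.00938376938040877 8.4833
Tz 0.027 yaw -32.23 q6 -127.28 [-2.4  7.   5.5] 0.009195538310100818 9.3167
```

```bash
python3 -m handwheel '[[0,0,0,1,-1],[0,0,0,1,-1],[0,0,0,1,-1],[0,0,0,1,-1],[0,0,0,0,-1],[0,0,0,0,-1],[0,0,0,0,-1],[0,0,0,0,-1],[0,0,0,0,-1],[0,0,0,0,-1]]' >/dev/null; python3 r.py
```

```text
Tz 0.012 yaw -36.22 q6 -131.28 [-2.9  6.1  5.5] 0.009106063925756632 10.15
```

```bash
python3 -m handwheel '[[0,0,0,1,-1],[0,0,0,1,-1],[0,0,0,1,-1],[0,0,0,1,-1],[0,0,0,0,-1],[0,0,0,0,-1],[0,0,0,0,-1],[0,0,0,0,-1],[0,0,0,0,-1],[0,0,0,0,-1]]' >/dev/null; python3 r.py
```

```text
Tz 0.04 yaw -40.21 q6 -135.27 [-2.   6.5  5.3] 0.008959985661817823 10.9833
```

```bash
python3 -m handwheel '[[0,0,0,1,-1],[0,0,0,1,-1],[0,0,0,1,-1],[0,0,0,0,-1],[0,0,0,0,-1],[0,0,0,0,-1],[0,0,0,0,-1],[0,0,0,0,-1],[0,0,0,0,-1],[0,0,0,0,-1]]' >/dev/null; python3 r.py
```

```text
Tz 0.202 yaw -43.2 q6 -138.26 [-2.8  6.2  5.6] 0.009285550657554376 11.8167
```

```bash
python3 -m handwheel '[[0,0,0,1,-1],[0,0,0,1,-1],[0,0,0,1,-1],[0,0,0,0,-1],[0,0,0,0,-1],[0,0,0,0,-1],[0,0,0,0,-1],[0,0,0,0,-1],[0,0,0,0,-1],[0,0,0,0,-1]]' >/dev/null; python3 r.py
```

```text
Tz 0.232 yaw -46.2 q6 -141.26 [-1.6  6.8  5. ] 0.009558201440202148 12.65
```

The torque has risen clearly to about 0.2 N m, where it was about 0.01 before. The thread binds near yaw -38, at about 0.14 rad of insert twist. I stop there and turn back 53°, so the wing ends about 45° before the bind.

```bash
python3 -m handwheel '[[0,0,0,-3.5,-1],[0,0,0,-3.5,-1],[0,0,0,-3.5,-1],[0,0,0,-3.5,-1],[0,0,0,-3.5,-1],[0,0,0,-3.5,-1],[0,0,0,-3.5,-1],[0,0,0,-3.5,-1],[0,0,0,-3.5,-1],[0,0,0,-3.5,-1]]' >/dev/null; python3 r.py
python3 -m handwheel '[[0,0,0,-3.6,-1],[0,0,0,-3.6,-1],[0,0,0,-3.6,-1],[0,0,0,-3.6,-1],[0,0,0,-3.6,-1],[0,0,0,0,-1],[0,0,0,0,-1],[0,0,0,0,-1],[0,0,0,0,-1],[0,0,0,0,-1]]' >/dev/null; python3 r.py
python3 -m handwheel '[[0,0,0,0,1],[0,0,0,0,1],[0,0,0,0,1],[0,0,0,0,1],[0,0,0,0,1],[0,0,0,0,1],[0,0,0,0,1],[0,0,0,0,1],[0,0,0,0,1],[0,0,0,0,1]]' >/dev/null; python3 r.py
```

```text
Tz -0.081 yaw -11.06 q6 -106.11 [-2.   5.2  4.8] 0.00933376676392503 13.4833
Tz -0.029 yaw 6.77 q6 -88.28 [-0.9  5.   4.6] 0.008749220502448486 14.3167
Tz -0.014 yaw 6.74 q6 -88.28 [ 0.2  0.5 -0.1] 0.08536707782319448 15.15
```

Released. I rise and check the wing's angle.

```bash
python3 -m handwheel '[[0,0,-0.018,0,1],[0,0,-0.018,0,1],[0,0,-0.018,0,1],[0,0,-0.018,0,1],[0,0,-0.018,0,1],[0,0,-0.018,0,1],[0,0,-0.018,0,1],[0,0,-0.018,0,1],[0,0,-0.018,0,1],[0,0,0,0,1]]' >/dev/null
python3 -c "
from h import *
p,d,s=save('wrist','w2');ee,q=s['ee_pos'],s['orientation'];print(ee)
uv=[(u,v) for v in range(130,235) for u in range(280,360)]
W=world('wrist',uv,d,ee,q)
W=W[(W[:,2]>.14)&(W[:,2]<.16)]
print(len(W),cv2.minAreaRect((W[:,:2]*1000).astype(np.float32)))"; python3 r.py
```

```text
[ 0.48543144 -0.15531046  0.28654182]
496 ((484.7659912109375, -154.16082763671875), (49.42681121826172, 9.076040267944336), 6.651852607727051)
Tz 0.031 yaw 6.73 q6 -88.28 [-1.  -0.2 -0.4] 0.08504454600623848 16.0333
```

View pics/w2.png

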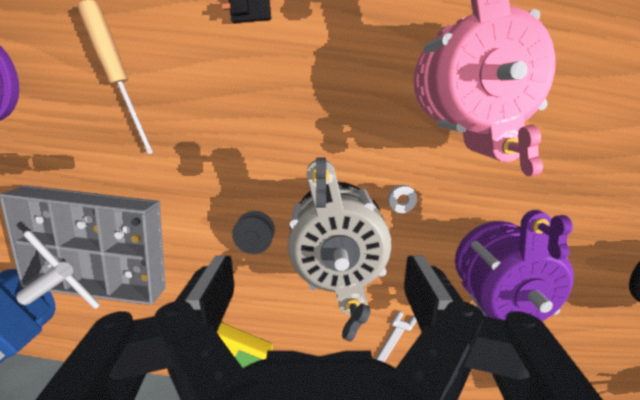

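The wing at (321,182) now stands at 6.7°, about 45° anticlockwise of the bind near -38°. The pivot wing at (355,320) is undisturbed and the gripper is clear.

```bash
python3 -c "from rig import *;print(job_done())"
```

```text
the job is handed in; nothing more can be done
None
```

I turned the wing screw clockwise until it resisted (about 0.2 N m, roughly 40° from where I found it), then turned it back about 45° from the bind and let go; the other wing screw was not touched, and the job is handed in with no verdict returned.

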